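Fit the splined turning chuck onto the whirler spindle

ROBOT

A 7-joint arm with a two-finger parallel gripper is mounted at the origin on the work surface. World frame = base frame: x ahead of the robot, y to its left, z up, the work surface at z = 0. Lengths are in m, angles in rad, forces in N, time in s.
With the tool pointing down it reaches from about 0.4 to 0.875 m from the base axis. Payload 19.3 kg.
Tool frame: the origin (TCP) lies midway between the tips of the shut fingers; the grasp point (between the pads) lies 19 mm behind it (bot.pinch_z is the distance from the TCP to the grasp point, in m); z points along the fingers, y is the direction in which the jaws open and shut (so a half turn about z gives the same grasp; the last joint's range is limited). The gripper opens to 85 mm and grips with 20 to 120 N. Pads are 22 mm wide; open, the fingers measure 114 mm over their backs; the gripper's body (76 mm by 85 mm) begins 54 mm behind the grasp point. The pads swing forward as they close: fully open they stand 13 mm farther back than shut.
Start: joints at [1.221, 0.521, -0.036, 1.599, 0.021, 1.021, -0.113], TCP at [0.173, -0.601, 0.231] pointing down, gripper open.
Joint ranges: [-2.91, 2.91], [-0.3, 2.13], [-1.5, 1.42], [0.17, 2.43], [-1.26, 4.41], [0.16, 1.93], [-2.52, 2.52]. Speed limits (rad/s): [1.89, 1.89, 2.39, 2.39, 3.01, 3.01, 3.01].

INTERFACE

Orientations are given as [roll, pitch, yaw] about the fixed x, y, z axes, in that order (R = Rz(yaw) Ry(pitch) Rx(roll)).
In Python, from workcell import bot gives the robot as it stands. The module is installed in compiled form; this text tells all that it offers.
- The arm moves only by the tool move_arm, never from a script. Its argument "moves" is text: rows parted by semicolons, each of 4 numbers parted by spaces: the shift along the tool's x, y, z in mm, then the turn about the tool's z in rad. In form: dx dy dz yaw; .... A call has exactly 10 rows; each row is the pose to reach, as a shift and turn from the pose commanded when the call began, along the tool's axes at that moment; what a row does not reach only later rows make up. A row lasts 1/12 s, in which the tool goes at most 41.7 mm and 7.16 degrees, less where a joint would pass 70% of its speed; a pose out of reach is approached as far as the arm can. A call with a gripper value outside its range is refused whole. "grip" is the opening, from 0 (shut) to 1 (fully open), set as the call begins (left out, the last holds). The fingers move at their own pace and stop on an object; "grip_force" is the grip in N (left out, the last holds). Time passes only in rows, so rows that repeat a pose let the fingers close, or fill a call up. It gives the time, the measured TCP pose, the force and the opening at its end, in the units of the state.
- bot.observe(): the state, without advancing time (a new reading comes with each control period).
- bot.grab_frame(name): name is "scene" or "side" or "wrist"; returns a dict with "frame" (400x640x3 uint8, red, green, blue), "z_map" (400x640 float32, m along the optical axis (not along the pixel's ray), 0 where there is no reading), "K" (3x3 intrinsics, pixels), "dist" ([k1, k2, p1, p2, k3] as OpenCV has them; the pictures are not rectified), "eye" and "attitude" of the camera in the world. Camera axes: x right, y up, looking along -z (the intrinsics and any distortion apply to the point x, -y, -z); pixel columns grow to the right and rows downward; lengths in m; the calibration is good to about 2 mm. A picture is of the moment at which its call begins.
- bot.job_done(): hands the job in, once; it reports no verdict.
Trained networks look in a picture, given as the dict that the camera call returned (one of the last four; its "shot" number tells which), for a name from the list of things; names that differ only in an ending like _2 or _b are one class to them, and where a whole thing is asked for, a point or a joint stands for the part that bears it (a point fixed in the world has none). Each returns a list of dicts, best first, with "conf" (0 to 1); they miss things now and then, are a little off and sometimes report something else, mostly with a low value. They report only what shows in the picture. A call takes as long as a camera call. They do not tell look-alikes from the thing itself.
- bot.search_frame(picture, label): "at" ([column, row] in pixels, amid what is visible of it).
- bot.pinpoint(picture, label): "at" ([column, row] in pixels: a listed point, or the origin of a listed thing).
The state is a dict: "clock": time; "qpos": joint angles; "qd": joint speeds; "joint_efforts": joint torques, N m; "position": TCP position; "tool_rot": TCP orientation; "force": force on the tool from outside, world axes, zero at the start; "moment": the same for the moment, N m; "grip_width": finger opening in m.
Only numpy, scipy, OpenCV 4.12 (cv2) and the standard library are available. Lean on these libraries where they do the work, as an engineer would, in place of code of your own. Each camera call takes 0.05 s, during which the arm holds its last target. There are 200 camera calls.

TASK

Lift the aluminium turning chuck straight up off its light wooden stand, without tipping the stand or dragging it away, and fit it on the whirler's splined spindle: push it down gently, rocking it to and fro about its axis until the teeth mesh, and press it fully home on the deck before letting go (do not let it drop). Leave the stand upright in its place, and do not disturb the jar, the brush pot or the wooden paddle.

Things in the scene. Friction and masses are not known exactly. Their poses are not given: they have to be found in the camera images.
- chuck_mid (a point): Centre of the loose cast-aluminium turning chuck (130 mm tall, about 0.45 kg), half-way up on its axis; z up. From its underside (65 mm below this point) to a shoulder 7 mm above this point it is a round sleeve 66 mm in diameter; above that the grip block and a domed black pad (top 65 mm above). At the start it stands upright on the stand, its bore over the post, at any yaw.
- chuck_grip (a point): Centre of the chuck's grip block, 32 mm above chuck_mid. Two flat parallel faces look to its +y and -y, 44 mm apart; the block is 52 mm long along x and reaches from 25 mm below to 26 mm above this point. The sleeve below it is wider than the flats, so fingertips must stay above its shoulder (25 mm below this point). z is up along the chuck's axis, axes as chuck_mid.
- chuck: The same chuck; origin at the centre of its underside, where the bore opens; axes as chuck_mid. The bore is 62 mm deep, with 6 straight inward teeth 6.5 mm wide, tips 16 mm from the axis, at 30, 90, 150... degrees from x, starting 4 mm up from the underside; the grooves between (floor 21 mm from the axis) lie at 0, 60, 120... degrees.
- spindle_seat (a point): Middle of the whirler's deck, on the spindle axis, 50 mm above the table; z up. The whirler is heavy and fixed: dark low base, round cream deck 200 mm in diameter, steel spindle in the middle. Fully home, the chuck's underside lies on the deck (chuck_mid 65 mm above this point); unmeshed, it stops 34 mm higher, on the ends of the teeth. This point's yaw does not tell where the teeth stand.
- spindle_top (a point): Top of the spindle, 60 mm above the deck. 6 upright teeth 6.5 mm wide, 60 degrees apart, tips 20 mm from the axis, go from the deck to 38 mm above it; then a round pilot 30 mm in diameter to 48 mm, a cone to 14 mm at the top. A stiff brake (1 N m) holds it at an unknown angle: find the mesh by turning the chuck within 30 degrees either way. Play: 1 mm on radius, 6 degrees either way.
- stand_base (a point): Middle of the underside of the light free-standing wooden stand (70 g), on the table: a disc 84 mm in diameter and 12 mm thick with a smooth upright post 27 mm in diameter, its top 57 mm above the table; z up. The chuck's underside rests on the disc; the post reaches 45 mm into the bore with about 2.5 mm of play all round.
- jar_mid (a point): Bystander: centre (half-way up) of a closed white jar 90 mm in diameter and 95 mm tall.
- pot_mid (a point): Bystander: centre of a terracotta pot 80 mm in diameter and 110 mm tall, 55 mm above the table; brushes stand in it to about 220 mm above the table.
- paddle_mid (a point): Bystander: middle of a flat wooden paddle lying on the table, 218 mm long along its x axis, 45 mm wide, 8 mm thick.
Things that resemble listed ones, but are neither listed nor needed, are in the scene too. Of the things that look like the part that bears stand_base, take the one that is nearest to the robot's base at the start.

How it is judged:
On the way:
1. the chuck is lifted clear of the stand's post, the stand still upright (z of chuck_mid in the frame of stand_base above 0.124 m and angle between stand_base's own z axis and vertical below 0.15 rad and distance of stand_base from where it was at the start of the episode below 0.04 m), for 0.1 s.
At the end, for the whole second after the job is handed in: The chuck is meshed and fully home on the spindle (underside within 4 mm of the deck, within 4 mm of the axis, upright within 0.06 rad), released and at rest; the stand is upright (0.1 rad) within 40 mm of its start; jar, pot and paddle are within 30 mm of theirs (z of chuck_mid in the frame of spindle_seat below 0.069 m and horizontal distance between chuck_mid and spindle_seat below 0.004 m and angle between chuck_mid's own z axis and vertical below 0.06 rad and linear speed of chuck below 0.02 m/s and angle between stand_base's own z axis and vertical below 0.1 rad and distance of stand_base from where it was at the start of the episode below 0.04 m and distance of each of jar_mid, pot_mid, paddle_mid from where it was at the start of the episode below 0.03 m); the robot touches nothing.
It fails at once if the stand is tipped (over 0.35 rad) (angle between stand_base's own z axis and vertical above 0.35 rad).
It fails at once if the jar or the brush pot is knocked over (angle between any of jar_mid, pot_mid's own z axis and vertical above 0.5 rad).
It fails at once if the chuck is dropped on the spindle (faster than 0.6 m/s within 20 mm of its axis, lower than 70 mm above its seat) (linear speed of chuck above 0.6 m/s and horizontal distance between chuck_mid and spindle_seat below 0.02 m and z of chuck_mid in the frame of spindle_seat below 0.135 m).
It also fails if it takes over 64 s, if anything falls off the work surface, if the arm or the gripper's body presses on something with over 40 N, if the wrist force passes 120 N, or if a joint passes its speed limit or range.

## Working session

There is one attempt and no reset: what is moved stays moved. The work goes in short steps, Python scripts to look and compute and a tool call to move; the robot and the scene stay as the last step left them, time stands still between calls to the robot, and variables do not carry over. Pictures are saved under pics/ and viewed, about 8 in all and at most 12, crops included, and the job is handed in when it is done.

Besides the shell and the picture viewer there is one more tool, called after "Call:" as name(argument=value, ...) on one line, values as JSON. move_arm: Moves the arm, as the interface text tells. Its arguments: {"type":"object","properties":{"moves":{"type":"string"},"grip":{"type":"number"},"grip_force":{"type":"number"}},"required":["moves"]}

```bash
mkdir -p pics; cat > h.py <<'E'
import numpy as np, cv2
from scipy.spatial.transform import Rotation as R
from workcell import bot
def att(p):
    a=np.array(p["attitude"],float)
    return a if a.shape==(3,3) else (R.from_euler('xyz',a).as_matrix() if a.size==3 else R.from_quat(a).as_matrix())
def rays(p,px):
    u=cv2.undistortPoints(np.array(px,float).reshape(-1,1,2),np.array(p["K"],float),np.array(p["dist"],float)).reshape(-1,2)
    return np.c_[u[:,0],-u[:,1],-np.ones(len(u))]@att(p).T, np.array(p["eye"])
def at_z(p,px,z):
    d,e=rays(p,px); return e+d*((z-e[2])/d[:,2])[:,None]
def cloud(p,st=1):
    z=p["z_map"]; r,c=np.mgrid[0:400:st,0:640:st]; zz=z[r,c].ravel()
    d,e=rays(p,np.c_[c.ravel(),r.ravel()]); P=e+d*zz[:,None]; P[zz<=0]=np.nan
    return P.reshape(r.shape+(3,))
def save(p,n,crop=None,s=1):
    f=p["frame"][:,:,::-1]
    if crop: x0,y0,x1,y1=crop; f=f[y0:y1,x0:x1]
    cv2.imwrite("pics/"+n,cv2.resize(np.ascontiguousarray(f),None,fx=s,fy=s,interpolation=cv2.INTER_CUBIC))
E
python3 - <<'E'
from h import *
print(bot.observe())
Z={"chuck_mid":None,"chuck_grip":None,"spindle_seat":.05,"spindle_top":.11,"stand_base":0,"jar_mid":.0475,"pot_mid":.055,"paddle_mid":.004}
Z["chuck_mid"]=.077;Z["chuck_grip"]=.109
ims=[]
for n in("scene","side"):
    p=bot.grab_frame(n); ims.append(p["frame"]); print(n,p["eye"],p["attitude"])
    for l,z in Z.items():
        for d in bot.pinpoint(p,l)[:4]:
            print(l,np.round(d["at"]),round(d["conf"],2),at_z(p,[d["at"]],z)[0].round(4),{k:v for k,v in d.items() if k not in("at","conf")})
    np.savez(n,**{k:np.array(v) for k,v in p.items()})
    save(p,n+"0.png")
E
```

```text
{'clock': 0.0, 'qpos': array([ 1.22078921,  0.52202276, -0.03630683,  1.59998847,  0.02116114,
        1.02109443, -0.11279645]), 'qd': array([ 0.00126112, -0.00154713, -0.00099929,  0.00017436, -0.00085032,
        0.00023329, -0.00082031]), 'joint_efforts': array([ 1.02640694e-03, -9.27103329e+01,  1.98087864e+00, -3.69942105e+01,
        1.80199445e-02,  7.98843219e-03, -1.12868117e-04]), 'position': array([ 0.17247929, -0.60038627,  0.23072749]), 'tool_rot': array([-3.14046447e+00,  5.73373698e-05,  2.79762216e-01]), 'force': array([0.24676164, 0.12087085, 0.83203832]), 'moment': array([-0.04345277,  0.09848249, -0.07268274]), 'grip_width': 0.08533861438317598}
scene [1.45351462 0.37722266 0.99741405] [ 0.76804209 -0.00960438  2.03732873]
chuck_mid [411. 188.] 0.88 [0.513  0.1773 0.077 ] {}
chuck_grip [415. 175.] 0.93 [0.4952 0.1774 0.109 ] {}
chuck_grip [411. 185.] 0.35 [0.5353 0.1803 0.109 ] {}
spindle_seat [302. 159.] 0.79 [ 0.5196 -0.1531  0.05  ] {}
spindle_seat [509. 224.] 0.48 [0.4932 0.4463 0.05  ] {}
spindle_top [303. 143.] 0.64 [ 0.515 -0.15   0.11 ] {}
stand_base [372.
[... 509 characters left out ...]
_grip [352. 256.] 0.83 [0.5042 0.1722 0.109 ] {}
chuck_grip [271. 210.] 0.59 [0.7497 0.0952 0.109 ] {}
spindle_seat [370. 178.] 0.9 [ 0.5185 -0.1424  0.05  ] {}
spindle_top [368. 112.] 0.35 [ 0.5796 -0.3735  0.11  ] {}
stand_base [274. 273.] 0.98 [ 0.7052  0.2219 -0.    ] {}
stand_base [310. 251.] 0.87 [0.6305 0.1279 0.    ] {}
stand_base [329. 321.] 0.63 [0.5249 0.3078 0.    ] {}
stand_base [350. 278.] 0.51 [0.5015 0.1774 0.    ] {}
jar_mid [329. 376.] 0.72 [0.4892 0.4448 0.0475] {}
pot_mid [368. 113.] 0.64 [ 0.5877 -0.4384  0.055 ] {}
pot_mid [353. 278.] 0.23 [0.4924 0.2031 0.055 ] {}
paddle_mid [268. 208.] 0.9 [0.799  0.0208 0.004 ] {}
paddle_mid [350. 276.] 0.21 [0.5041 0.1734 0.004 ] {}
```

View pics/scene0.png

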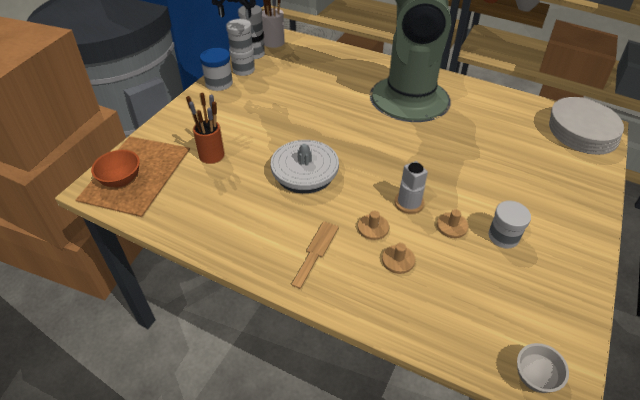

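View pics/side0.png

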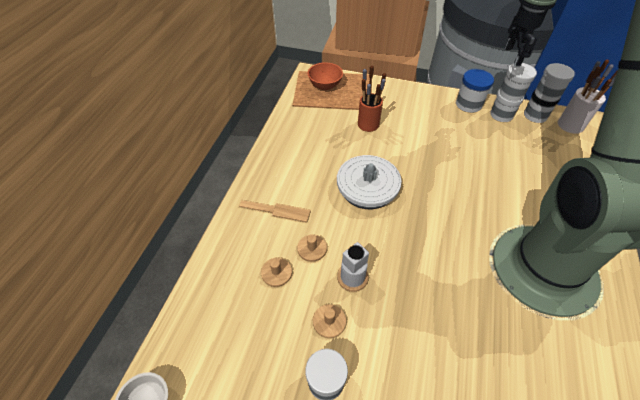

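The three empty stands at scene pixels (372,230), (398,263) and (452,224) are look-alikes. The one under the chuck at (411,203) is nearest the base, at r≈0.53, so I take that one. The whirler is at (303,160).

```bash
python3 - <<'E'
from h import *
for n in("scene","side"):
    f=np.load(n+".npz"); p={k:f[k] for k in f.files}
    P=cloud(p).reshape(-1,3)
    def near(c,r,z0,z1): 
        m=(np.hypot(P[:,0]-c[0],P[:,1]-c[1])<r)&(P[:,2]>z0)&(P[:,2]<z1); return P[m]
    def circ(Q):
        A=np.c_[2*Q[:,:2],np.ones(len(Q))]; s=np.linalg.lstsq(A,(Q[:,:2]**2).sum(1),rcond=None)[0]
        return s[:2].round(4),np.sqrt(s[2]+s[0]**2+s[1]**2).round(4),len(Q)
    print(n,"sleeve",circ(near((.5,.178),.06,.02,.078)))
    top=near((.5,.178),.06,.137,.16); print("pad top",len(top),top.mean(0),top[:,2].max())
    for z0,z1 in((.088,.1),(.1,.115),(.115,.13)):
        Q=near((.5,.178),.05,z0,z1)[:,:2]; r=cv2.minAreaRect(Q.astype(np.float32)); print("block",z0,len(Q),r)
    print("spindle top",near((.518,-.147),.04,.1,.125).mean(0), near((.518,-.147),.04,.07,.13)[:,2].max())
    D=near((.518,-.147),.13,.04,.06); print("deck",D.mean(0),cv2.minEnclosingCircle(D[:,:2].astype(np.float32)))
E
```

```text
scene sleeve (array([0.4983, 0.1765]), np.float64(0.0321), 365)
pad top 110 [0.49987993 0.17672052 0.14046115] 0.1457735746395904
block 0.088 70 ((0.5158271789550781, 0.17673923075199127), (0.033982567489147186, 0.06208833307027817), 4.632223129272461)
block 0.1 104 ((0.5127413868904114, 0.1757788360118866), (0.033630724996328354, 0.06252723187208176), 2.5684115886688232)
block 0.115 100 ((0.5134177803993225, 0.17684940993785858), (0.03561650961637497, 0.0626583993434906), 5.16219425201416)
spindle top [ 0.52887789 -0.14050811  0.10532534] 0.11235342878963095
deck [ 0.53484489 -0.13717388  0.04909172] ((0.5249191522598267, -0.14394305646419525), 0.10471625626087189)
side sleeve (array([0.4975, 0.1741]), np.float64(0.0328), 262)
pad top 187 [0.49679643 0.17657814 0.14101487] 0.14595208370999024
block 0.088 58 ((0.49324530363082886, 0.1904902458190918), (0.06304068118333817, 0.030010556802153587), 15.543228149414062)
block 0.1 73 ((0.4928588569164276, 0.18937325477600098), (0.06460881978273392, 0.031686682254076004), 16.595043182373047)
block 0.115 78 ((0.49176228046417236, 0.19011831283569336), (0.06263898313045502, 0.030531158670783043), 18.354555130004883)
spindle top [ 0.52295602 -0.14012952  0.10583888] 0.11252583154358997
deck [ 0.5222641  -0.13420986  0.05016889] ((0.5226686596870422, -0.14417655766010284), 0.1009843498468399)
```

Call:
move_arm(moves="0 0 -41 0; 0 0 -82 0; 36 -20 -100 0; 72 -40 -100 0; 108 -60 -100 0; 144 -80 -100 0; 180 -100 -100 0; 216 -120 -100 0; 252 -140 -100 0; 288 -160 -100 0")

```text
clock: 1.73
position: [0.4063, -0.3657, 0.3316]
tool_rot: [3.141, -0.0, 0.28]
force: [1.2, -1.6, 0.1]
grip_width: 0.0854
```

Call:
move_arm(moves="18 -33 0 0; 36 -66 0 0; 54 -99 0 0; 72 -132 0 0; 90 -165 0 0; 103 -196 0 0; 103 -196 0 0; 103 -196 0 0; 103 -196 0 0; 103 -196 0 0")

```text
clock: 2.57
position: [0.4499, -0.1516, 0.3313]
tool_rot: [3.141, 0.0, 0.278]
force: [0.4, -0.3, 0.1]
grip_width: 0.0857
```

```bash
python3 - <<'E'
from h import *
p=bot.grab_frame("wrist"); np.savez("w1",**{k:np.array(v) for k,v in p.items()}); save(p,"w1.png")
print(p["eye"],p["attitude"],bot.observe()["position"])
for l,z in(("spindle_top",.11),("spindle_seat",.05),("chuck_grip",.109),("chuck_mid",.077)):
    for d in bot.pinpoint(p,l)[:2]: print(l,np.round(d["at"],1),round(d["conf"],2),at_z(p,[d["at"]],z)[0].round(4))
E
```

```text
[ 0.51332557 -0.13291895  0.47423954] [-0.26342036 -0.00145117 -1.29290015] [ 0.4498627  -0.15158336  0.33122628]
spindle_top [337.2  97.8] 0.97 [ 0.5251 -0.1454  0.11  ]
spindle_seat [331.  100.7] 0.87 [ 0.5218 -0.1412  0.05  ]
chuck_grip [36.4 39.3] 0.55 [0.5004 0.1726 0.109 ]
chuck_mid [54.6 48. ] 0.88 [0.4951 0.1767 0.077 ]
```

View pics/w1.png

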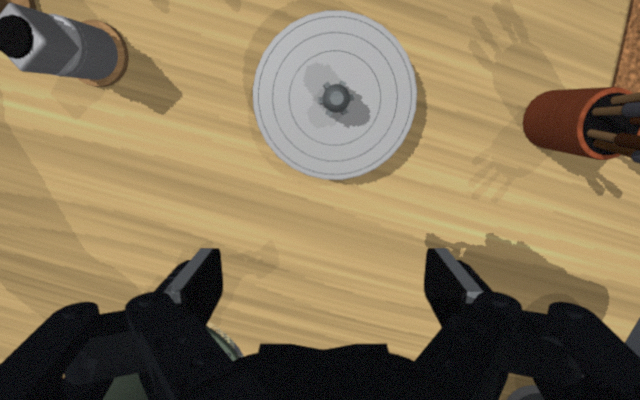

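Wrist view: the spindle is at (336,98), seen nearly from above. The chuck is at the top left (50,45) and the pot at the right (590,125). Next I'll view the chuck from above.

Call:
move_arm(moves="9 -35 0 0; 18 -70 0 0; 27 -105 0 0; 36 -140 0 0; 45 -175 0 0; 54 -210 0 0; 63 -245 0 0; 72 -280 0 0; 73 -300 0 0; 73 -300 0 0")

```text
clock: 3.65
position: [0.4364, 0.1621, 0.3313]
tool_rot: [-3.14, -0.0, 0.285]
force: [-0.1, 1.0, -0.5]
grip_width: 0.0855
```

```bash
python3 - <<'E'
from h import *
f=np.load("w1.npz"); q={k:f[k] for k in f.files}
# deck edge fit: cloud points on deck
P=cloud(q); m=(abs(P[:,:,2]-.05)<.012)&(np.hypot(P[:,:,0]-.523,P[:,:,1]+.144)<.13)
g=q["frame"].astype(int); cnt=max(cv2.findContours(m.astype(np.uint8),0,1)[0],key=cv2.contourArea).reshape(-1,2)
Q=at_z(q,cnt,.05)
from scipy.optimize import least_squares
s=least_squares(lambda v:np.hypot(Q[:,0]-v[0],Q[:,1]-v[1])-v[2],[.523,-.144,.1],loss='soft_l1',f_scale=.001).x; print("deck circle",s)
p=bot.grab_frame("wrist"); np.savez("w2",**{k:np.array(v) for k,v in p.items()})
print(p["eye"],bot.observe()["position"])
for l,z in(("chuck_grip",.109),("chuck_mid",.077),("stand_base",0)):
    for d in bot.pinpoint(p,l)[:2]: print(l,np.round(d["at"],1),round(d["conf"],2),at_z(p,[d["at"]],z)[0].round(4))
a=cv2.resize(q["frame"][58:138,296:376],(400,400),interpolation=cv2.INTER_CUBIC)
c=bot.pinpoint(p,"chuck_grip")[0]["at"]; x,y=int(c[0]),int(c[1]); x0=max(x-80,0);y0=max(y-80,0)
print(x0,y0)
b=cv2.resize(p["frame"][y0:y0+160,x0:x0+160],(400,400),interpolation=cv2.INTER_CUBIC)
cv2.imwrite("pics/w2.png",np.hstack([a,b])[:,:,::-1])
E
```

```text
deck circle [ 0.52506148 -0.14449983  0.09834623]
[0.49973368 0.18084715 0.4743477 ] [0.43695655 0.15968143 0.33125461]
chuck_grip [327.8 108.9] 0.9 [0.4981 0.1753 0.109 ]
stand_base [235.5  59.1] 0.94 [0.5254 0.3087 0.    ]
stand_base [393.   24.5] 0.63 [0.6237 0.1231 0.    ]
247 28
```

View pics/w2.png

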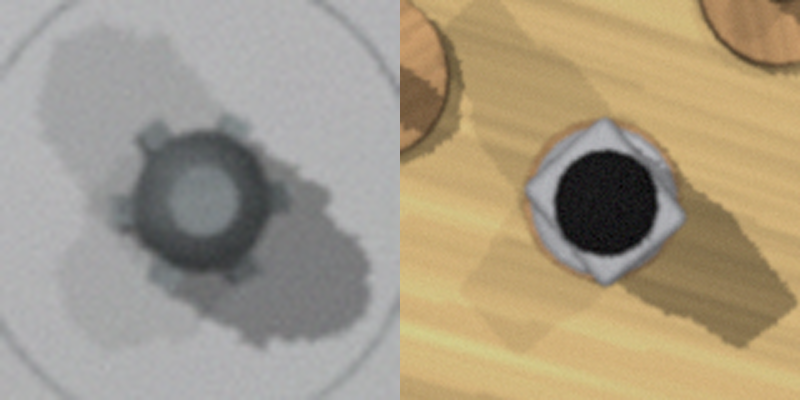

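Left crop: the spindle's six teeth show, at about (280,195), (232,125), (155,132), (122,212), (165,278) and (242,270). Right crop: the block's top corners are at about (205,118), (125,187), (205,285) and (286,215). The side ratio is 0.84, matching 44/52.

```bash
python3 - <<'E'
from h import *
L=lambda n:(lambda f:{k:f[k] for k in f.files})(np.load(n+".npz"))
q,p=L("w1"),L("w2")
T=np.array([(280,195),(232,125),(155,132),(122,212),(165,278),(242,270)])/5-.4+[296,58]
W=at_z(q,T,.088); c=W.mean(0); print("spindle c",c, "r",np.hypot(*(W-c)[:,:2].T).round(4))
an=np.degrees(np.arctan2((W-c)[:,1],(W-c)[:,0])); print(an.round(1)); 
print("tooth mod60",np.degrees(np.angle(np.exp(6j*np.radians(an)).mean()))/6)
print("top cone centre", at_z(q,[np.array([204,200])/5-.4+[296,58]],.11))
C=np.array([(205,118),(125,187),(205,285),(286,215)])/2.5-.3+[247,28]
B=at_z(p,C,.135); print("block c",B.mean(0)); 
s=np.diff(np.vstack([B,B[:1]]),axis=0); print(np.hypot(s[:,0],s[:,1]),np.degrees(np.arctan2(s[:,1],s[:,0])))
print("pad centre",at_z(p,[np.array([206,202])/2.5-.3+[247,28]],.142))
o=bot.observe();print(o["position"],o["tool_rot"],o["qpos"])
E
```

```text
spindle c [ 0.52503418 -0.14437546  0.088     ] r [0.0177 0.0177 0.0177 0.0171 0.0179 0.0173]
[ -68.9   -7.2   49.3  112.8  171.2 -130.6]
tooth mod60 -8.899927434736306
top cone centre [[ 0.52509387 -0.14451302  0.11      ]]
block c [0.49882733 0.17477787 0.135     ]
[0.03996232 0.04887223 0.04155638 0.04795476] [ 145.84400896 -124.23987154  -32.85812814   57.65064359]
pad centre [[0.49894044 0.17469841 0.142     ]]
[0.43771202 0.15677918 0.33126264] [3.14123114e+00 1.09466482e-04 2.78055144e-01] [-0.00323385  0.19020517 -0.5429039   1.84567374  0.10830819  1.13499247
 -1.87675121]
```

Both measurements of the spindle axis agree at (0.525,-0.1445), with teeth at -9° mod 60. The chuck axis is (0.4988,0.175), yaw about 56.7°, so the grooves stand at about -3.5° mod 60. I turn the tool by 0.71 rad and come down over the chuck.

Call:
move_arm(moves="16 0 0 -0.12; 32 1 20 -0.24; 48 1 40 -0.36; 64 1 60 -0.48; 64 1 80 -0.6; 64 1 100 -0.709; 64 1 125 -0.709; 64 1 150 -0.709; 64 1 170 -0.709; 64 1 170 -0.709")

```text
clock: 4.73
position: [0.4979, 0.1727, 0.1581]
tool_rot: [-3.139, 0.004, 0.987]
force: [-0.5, -1.1, 0.3]
grip_width: 0.0854
```

```bash
python3 - <<'E'
from h import *
p=bot.grab_frame("wrist"); q=bot.grab_frame("scene"); o=bot.observe(); print(o["position"],o["tool_rot"],o["qpos"].round(2))
cv2.imwrite("pics/w3.png",np.hstack([cv2.resize(p["frame"],(480,300)),cv2.resize(q["frame"][130:230,360:460],(300,300))])[:,:,::-1])
d=bot.pinpoint(p,"chuck_grip"); print(d)
for x in d[:1]: print(at_z(p,[x["at"]],.109))
E
```

```text
[0.49934202 0.17403276 0.16156701] [-3.14112384e+00  6.19053820e-04  9.87871581e-01] [-0.01  0.52 -0.59  1.9   0.38  0.84 -1.38]
[]
```

View pics/w3.png

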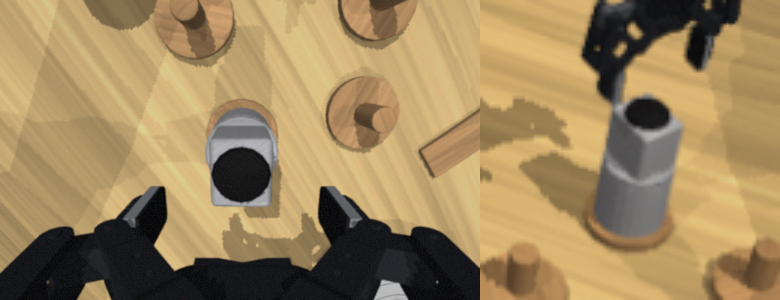

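The block is square to the jaws and centred (chuck x=241, jaw midpoint x=242). Now I go down and grip.

Call:
move_arm(moves="0 0 20 0; 0 0 40 0; 0 0 55 0; 0 0 68 0; 0 0 68 0; 0 0 68 0; 0 0 68 0; 0 0 68 0; 0 0 68 0; 0 0 68 0")

```text
clock: 5.72
position: [0.4995, 0.1747, 0.094]
tool_rot: [3.141, -0.001, 0.989]
force: [0.8, -0.4, -0.5]
grip_width: 0.0854
```

Call:
move_arm(moves="0 0 0 0; 0 0 0 0; 0 0 0 0; 0 0 0 0; 0 0 0 0; 0 0 0 0; 0 0 0 0; 0 0 0 0; 0 0 0 0; 0 0 0 0", grip=0.3, grip_force=80)

```text
clock: 6.55
position: [0.4992, 0.1747, 0.0935]
tool_rot: [3.142, -0.0, 0.989]
force: [-1.8, 0.8, 4.6]
grip_width: 0.0431
```

Call:
move_arm(moves="0 0 -3 0; 0 0 -8 0; 0 0 -14 0; 0 0 -20 0; 0 0 -27 0; 0 0 -34 0; 0 0 -41 0; 0 0 -48 0; 0 0 -55 0; 0 0 -62 0", grip=0)

```text
clock: 7.38
position: [0.4992, 0.1746, 0.1561]
tool_rot: [3.142, -0.0, 0.989]
force: [0.2, 0.1, -3.2]
grip_width: 0.043
```

Call:
move_arm(moves="0 0 -10 0; 0 0 -25 0; 0 0 -45 0; 0 0 -65 0; 0 0 -85 0; 0 0 -100 0; 0 0 -100 0; 0 0 -100 0; 0 0 -100 0; 0 0 -100 0")

```text
clock: 8.22
position: [0.4987, 0.1744, 0.2544]
tool_rot: [-3.141, 0.001, 0.989]
force: [0.4, -0.6, -3.9]
grip_width: 0.0432
```

```bash
python3 - <<'E'
from h import *
o=bot.observe(); print(o)
p=bot.grab_frame("side"); q=bot.grab_frame("scene")
cv2.imwrite("pics/l.png",np.hstack([cv2.resize(p["frame"][180:330,260:440],(360,300)),cv2.resize(q["frame"][100:250,330:510],(360,300))])[:,:,::-1])
for n,i in(("side",p),("scene",q)):
  for d in bot.pinpoint(i,"stand_base"): print(n,d["conf"],at_z(i,[d["at"]],0).round(3))
  P=cloud(i).reshape(-1,3); m=(np.hypot(P[:,0]-.4988,P[:,1]-.175)<.06)&(P[:,2]>.006)&(P[:,2]<.02); print(m.sum(),P[m].mean(0))
E
```

```text
{'clock': 8.2167, 'qpos': array([ 0.0364939 ,  0.40091287, -0.63920118,  1.802097  ,  0.27449165,
        1.03012305, -1.28990735]), 'qd': array([-0.00084044,  0.00321713, -0.00094413, -0.00483215, -0.00018088,
        0.00129199,  0.00065533]), 'joint_efforts': array([ 1.06361692e-01, -7.67031312e+01, -8.51902932e+00, -3.73786604e+01,
        1.53903040e-02,  8.70254327e-03, -3.67542007e-04]), 'position': array([0.49873764, 0.17439275, 0.25436307]), 'tool_rot': array([-3.14058279e+00,  1.19354966e-03,  9.88850054e-01]), 'force': array([ 0.38533811, -0.62150517, -3.89443493]), 'moment': array([-0.01391378,  0.01625978, -0.04301896]), 'grip_width': 0.04324021907301422}
side 0.96 [[0.703 0.221 0.   ]]
side 0.91 [[0.507 0.177 0.   ]]
side 0.77 [[0.629 0.124 0.   ]]
side 0.58 [[0.525 0.316 0.   ]]
581 [0.49673851 0.18019273 0.01244041]
scene 0.94 [[ 0.698  0.22  -0.   ]]
scene 0.84 [[0.515 0.302 0.   ]]
scene 0.81 [[0.508 0.184 0.   ]]
scene 0.66 [[0.631 0.124 0.   ]]
420 [0.50527377 0.17816013 0.01138428]
```

View pics/l.png

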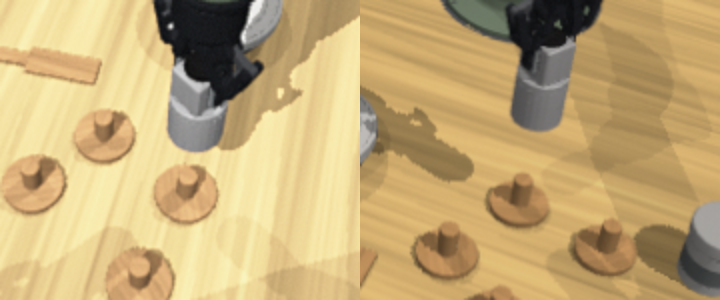

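The lift was clean: the stand is upright in place and the chuck is held straight. Now I carry it over the spindle, turning it about -5.5° so the grooves line up with the teeth I saw.

Call:
move_arm(moves="-15 12 0 0; -42 33 0 0; -70 55 0 0; -98 76 0 0.02; -126 98 0 0.04; -154 120 0 0.06; -182 142 0 0.08; -210 164 0 0.097; -236 184 0 0.097; -252 197 0 0.097")

```text
clock: 9.25
position: [0.5248, -0.148, 0.2549]
tool_rot: [3.142, 0.001, 0.889]
force: [0.8, 1.2, -3.8]
grip_width: 0.0433
```

Call:
move_arm(moves="0 0 10 0; 0 0 20 0; 0 0 30 0; 0 0 40 0; 0 0 50 0; 0 0 55 0; 0 0 55 0; 0 0 55 0; 0 0 55 0; 0 0 55 0")

```text
clock: 10.08
position: [0.5255, -0.1442, 0.2008]
tool_rot: [3.141, -0.0, 0.892]
force: [-0.6, -0.3, -3.9]
grip_width: 0.0428
```

```bash
python3 - <<'E'
from h import *
o=bot.observe(); print(o["position"],o["tool_rot"],o["force"],o["moment"])
p=bot.grab_frame("side"); q=bot.grab_frame("scene")
cv2.imwrite("pics/s.png",np.hstack([cv2.resize(p["frame"][100:220,310:430],(400,400)),cv2.resize(q["frame"][80:200,245:365],(400,400))])[:,:,::-1])
E
```

```text
[ 0.52550194 -0.14416218  0.20079128] [ 3.14084083e+00 -3.36893535e-04  8.91755527e-01] [-0.55068358 -0.33801509 -3.85038494] [ 0.04194909 -0.05934469 -0.00151845]
```

View pics/s.png

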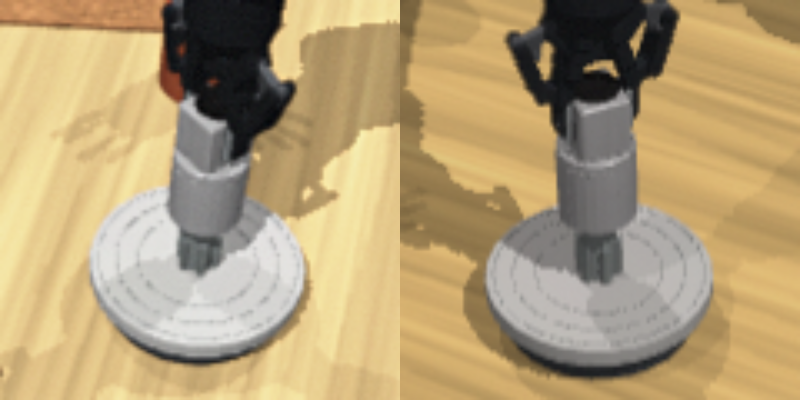

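The chuck is centred above the spindle in both views. Lowering it gently.

Call:
move_arm(moves="0 0 4 0; 0 0 8 0; 0 0 12 0; 0 0 16 0; 0 0 20 0; 0 0 23 0; 0 0 26 0; 0 0 28 0; 0 0 30 0; 0 0 30 0")

```text
clock: 11.02
position: [0.5251, -0.1442, 0.17]
tool_rot: [-3.141, 0.0, 0.892]
force: [-0.1, 0.4, -4.0]
grip_width: 0.0432
```

Call:
move_arm(moves="0 0 2 0; 0 0 4 0; 0 0 6 0; 0 0 8 0; 0 0 9 0; 0 0 10 0; 0 0 11 0; 0 0 12 0; 0 0 13 0; 0 0 13 0")

```text
clock: 11.85
position: [0.5252, -0.1441, 0.1571]
tool_rot: [-3.141, 0.0, 0.892]
force: [-0.4, 0.7, -3.4]
grip_width: 0.0435
```

At TCP z 0.157 it is already below the unmeshed stop (0.1655) with no contact force, so the teeth have meshed. Going on down.

Call:
move_arm(moves="0 0 3 0; 0 0 6 0; 0 0 9 0; 0 0 12 0; 0 0 15 0; 0 0 18 0; 0 0 20 0; 0 0 22 0; 0 0 23 0; 0 0 23 0")

```text
clock: 12.68
position: [0.5252, -0.1442, 0.1341]
tool_rot: [-3.141, 0.0, 0.892]
force: [-1.3, -0.2, -3.8]
grip_width: 0.043
```

Call:
move_arm(moves="0 0 0.5 0; 0 0 1 0; 0 0 1.5 0; 0 0 2 0; 0 0 2.5 0; 0 0 3 0; 0 0 3 0; 0 0 3 0; 0 0 3 0; 0 0 3 0")

```text
clock: 13.52
position: [0.5253, -0.1441, 0.1315]
tool_rot: [3.141, -0.0, 0.892]
force: [-1.8, 1.0, 4.9]
grip_width: 0.0431
```

It made contact exactly at the predicted home height (0.1315) with about 9 N of press. Releasing and backing off upward.

Call:
move_arm(moves="0 0 0 0; 0 0 0 0; 0 0 0 0; 0 0 0 0; 0 0 0 0; 0 0 0 0; 0 0 0 0; 0 0 0 0; 0 0 0 0; 0 0 0 0", grip=0.9)

```text
clock: 14.35
position: [0.5252, -0.1442, 0.1313]
tool_rot: [3.142, -0.0, 0.892]
force: [-0.0, -0.2, 0.3]
grip_width: 0.0767
```

Call:
move_arm(moves="0 0 -8 0; 0 0 -20 0; 0 0 -40 0; 0 0 -65 0; 0 0 -90 0; 0 0 -120 0; 0 0 -150 0; 0 0 -170 0; -30 0 -180 0; -60 0 -180 0")

```text
clock: 15.18
position: [0.4884, -0.1902, 0.3149]
tool_rot: [3.138, -0.002, 0.895]
force: [0.8, -1.8, -0.5]
grip_width: 0.0771
```

```bash
python3 - <<'E'
from h import *
o=bot.observe(); print(o["position"],o["force"],o["grip_width"])
ims=[]
for n in("side","scene","wrist"):
  p=bot.grab_frame(n); ims.append(p["frame"])
  P=cloud(p).reshape(-1,3); m=(np.hypot(P[:,0]-.525,P[:,1]+.144)<.04)&(P[:,2]>.15)&(P[:,2]<.2); Q=P[m]; print(n,m.sum(),"pad top z",np.percentile(Q[:,2],[50,90,99]).round(4),Q.mean(0).round(4))
  for l,z in(("chuck_mid",.115),("stand_base",0),("jar_mid",.0475),("pot_mid",.055),("paddle_mid",.004)):
    for d in bot.pinpoint(p,l)[:4]: print(n,l,round(d["conf"],2),at_z(p,[d["at"]],z)[0].round(3))
cv2.imwrite("pics/e.png",np.hstack([cv2.resize(ims[0][60:310,240:440],(320,400)),cv2.resize(ims[1],(480,400))])[:,:,::-1])
E
```

```text
[ 0.48838295 -0.19016713  0.31487846] [ 0.7654232  -1.80105265 -0.50304403] 0.07710610754718744
side 314 pad top z [0.1728 0.1803 0.1828] [ 0.5225 -0.1349  0.1706]
side chuck_mid 0.65 [0.492 0.238 0.115]
side chuck_mid 0.63 [ 0.525 -0.147  0.115]
side stand_base 0.83 [0.521 0.313 0.   ]
side stand_base 0.82 [0.631 0.126 0.   ]
side stand_base 0.71 [0.699 0.223 0.   ]
side stand_base 0.63 [0.497 0.177 0.   ]
side jar_mid 0.58 [0.498 0.437 0.047]
side pot_mid 0.9 [ 0.583 -0.441  0.055]
side paddle_mid 0.84 [0.789 0.021 0.004]
scene 306 pad top z [0.1721 0.1795 0.1824] [ 0.5338 -0.137   0.1699]
scene chuck_mid 0.84 [ 0.512 -0.145  0.115]
scene stand_base 0.92 [0.515 0.308 0.   ]
scene stand_base 0.74 [0.697 0.217 0.   ]
scene stand_base 0.72 [0.496 0.188 0.   ]
scene stand_base 0.72 [ 0.63   0.123 -0.   ]
scene jar_mid 0.91 [0.486 0.45  0.047]
scene jar_mid 0.61 [ 0.445 -0.189  0.047]
scene jar_mid 0.45 [0.544 0.191 0.047]
scene pot_mid 0.77 [ 0.573 -0.445  0.055]
scene pot_mid 0.7 [ 0.529 -0.152  0.055]
scene paddle_mid 0.94 [0.787 0.013 0.004]
wrist 3454 pad top z [0.1769 0.1805 0.1815] [ 0.5251 -0.1433  0.1762]
wrist pot_mid 0.83 [ 0.592 -0.439  0.055]
```

View pics/e.png

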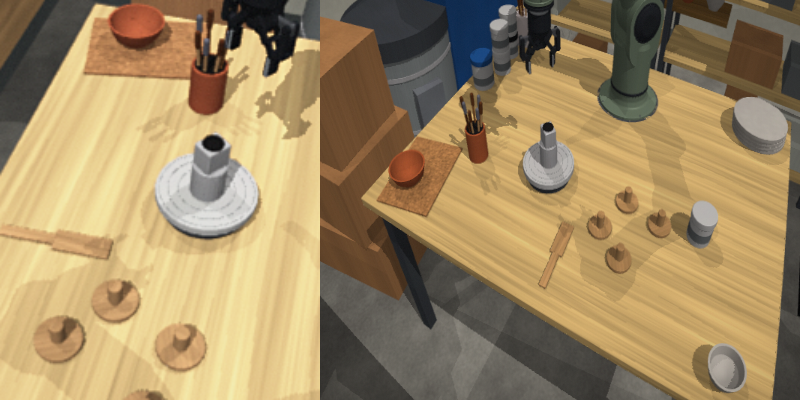

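Pad top is at z≈0.181 (0.180 expected when home, 0.214 if unmeshed) and centred at (0.525,-0.143). The stand and bystanders are unmoved and the arm is clear.

```bash
python3 -c "
from workcell import bot
print(bot.job_done())"
```

```text
the job is handed in; nothing more can be done
None
```

The chuck is on the whirler's spindle, meshed and fully home, and the job is handed in at about 15 s of the 64 s allowed. The hand-in gives no verdict, so what follows rests on my own checks.

**What I did:** I gripped the chuck on its flats and lifted it straight off the stand. I then turned it about -5.5° to match the spindle teeth I could see in the wrist picture. It slid down without resistance, so no rocking was needed. I pressed it home with about 9 N, let go and backed off upward.

**Last checks:**
- **Seating:** first contact came at the predicted home height (TCP z 0.1315). The pad top reads about 0.181 m, against 0.180 m expected when home and 0.214 m if unmeshed. The wrist depth data puts the chuck within about 2 mm of the spindle axis.
- **Stand and bystanders:** the stand is upright in its place. The jar, pot and paddle read within about 10 mm of where they started, which is the networks' own noise. The paddle was found only in the side view at the start.

**Readings that disagreed:**
- The scene camera put chuck_mid about 13 mm off the axis, while the side and wrist cameras agreed it was on the axis.
- The side camera also gave a false chuck_mid at (0.49, 0.24), where the final picture shows no chuck.
- The scene view gave a few false jar and pot hits, also near the whirler and the stand.

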